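Unclip the soap box cover and lay it to drain

ROBOT

A 6-joint arm with a two-finger parallel gripper is mounted at the origin on the work surface. World frame = base frame: x ahead of the robot, y to its left, z up, the work surface at z = 0. Lengths are in mm, angles in rad, forces in N, time in s.
With the tool pointing down it reaches from about 325 to 875 mm from the base axis. Payload 4.4 kg.
Tool frame: the origin (TCP) lies where the fingers leave the gripper's body, on its centre line; the fingertips stand 73 mm ahead of it and the grasp point (between the pads) lies 54 mm ahead of it; z points along the fingers, x is the direction in which the jaws open and shut, and the axes are right-handed (so a half turn about z gives the same grasp; the last joint's range is limited). The gripper opens to 85 mm and grips with 20 to 120 N. Pads are 22 mm wide; open, the fingers measure 114 mm over their backs; the gripper's body (76 mm by 85 mm) begins 54 mm behind the grasp point. The pads swing forward as they close: fully open they stand 13 mm farther back than shut.
Start: joints at [1.147, 0.207, 1.542, -0, 1.393, -0.15], TCP at [154.932, 553.737, 303.882] pointing down, gripper open.
Joint ranges: [-2.73, 2.73], [-0.86, 2.22], [0.23, 2.46], [-1.11, 4.25], [0.08, 2.63], [-2.82, 2.82]. Speed limits (rad/s): [2.79, 2.79, 3.14, 3.14, 3.14, 3.14].

INTERFACE

Orientations are given as a unit quaternion [x, y, z, w].
In Python, from workcell import move_pose, move_straight, move_j, grip, pause, ik, read_state, capture, Unreachable, finish_job gives the robot as it stands. Calls block until the motion is done:
- move_pose(position, orientation): joint-space move of the TCP to a pose.
- move_straight(position, frame=None, velocity=150, until_force=None): straight line of the TCP; frame=None keeps the orientation; velocity is the mean speed in mm/s. With until_force (N) it stops when the force on the tool has changed by that much, and returns True; else False.
- move_j(angles): joint-space move.
- grip(opening, newtons=None): opening from 0.0 (shut) to 1.0 (fully open); newtons is the grip in N (None keeps the last); returns when the fingers have stopped.
- pause(seconds).
- ik(position, orientation): joint angles nearest the present ones, or None.
- read_state(): the state.
- capture(name): name is "side" or "top"; returns a dict with "frame" (400x640x3 uint8, blue, green, red), "mtx" (3x3 intrinsics, pixels), "k1" (the pictures are not rectified: a ray, as slopes to the right and down, at radius r is drawn at 1 + k1 r^2 times it, then the intrinsics apply), "eye" and "orientation" of the camera in the world. Camera axes: x right, y up, looking along -z (the intrinsics and any distortion apply to the point x, -y, -z); pixel columns grow to the right and rows downward; lengths in mm; the calibration is good to about 2 mm. A picture is of the moment at which its call begins. There is no depth.
A pose or a line that the arm cannot do raises Unreachable and nothing moves.
- finish_job(): hands the job in, once; it reports no verdict.
The state is a dict: "time_s": time; "qpos": joint angles; "qd": joint speeds; "joint_efforts": joint torques, N m; "tcp_pos": TCP position; "eef_rot": TCP orientation; "contact_force": force on the tool from outside, world axes, zero at the start; "ft_torque": the same for the moment, N m; "width": opening from 0.0 (shut) to 1.0 (fully open).
Only numpy, scipy, OpenCV 4.12 (cv2) and the standard library are available. Lean on these libraries where they do the work, as an engineer would, in place of code of your own. Each camera call takes 0.05 s, during which the arm holds its last target.

TASK

Take the cream cover off the blue soap box: press its orange snap tab inward until the catch lets go, and lift the cover off with the tab held in, gently, without forcing the tab or prying at the catch. Lay the cover right way up and flat in the middle of the white draining tray and let go of it. Leave the soap in the box and everything else where it is.

Things in the scene. Friction and masses are not known exactly. Their poses are not given: they have to be found in the camera images.
- dish: Blue open soap box, fixed to the tiles by suction feet, 102 (x) x 126 (y) x 35 mm high, walls 4 mm. Origin at the centre of its underside; z up; its -x side is the front, where the cover's tab is. A soap bar lies inside, its top 18 mm above the origin. Box, liner and cover are slippery against one another (friction about 0.2); an off-centre grip strains the cover sideways.
- rim_front (a point): Middle of the outer top edge of the box's front wall. Inside the box a white liner is fixed, set up to 2.5 mm forward or back of centre, differently each time and not reported. At its front it has the catch ledge, 40 mm wide and 5 mm thick, its top 2 mm below the rim, reaching to about 34 mm in front of the box's centre; at its rear it has a stop for the cover.
- cover: Cream clip-on cover lying on the box's rim, loose, about 100 g with its tab. Plate 98 (x) x 124 (y) x 4 mm; origin at the centre of the plate's underside, 35 mm above the box's origin when seated, axes then parallel to the box's, -x towards the tab. Skirts hang 16 mm below the plate, so laid on a flat surface its origin is 16 mm above it.
- skirt (a point): Lower outer edge, middle, of the cover's rear skirt. The cover has some 6 mm of free play along x in the liner and starts anywhere in it (1.5 mm either way along y, between the box's side walls). Pushing the tab towards +x first slides the whole cover, with hardly any force, until this skirt meets the liner's rear stop; only then does the tab flex and the push build up.
- thumb (a point): Centre of the top of the orange snap tab's thumb piece: an upright block 14 mm along x, 16 mm along y, standing 30 mm above the cover's plate in a notch at its front edge; at rest 30.5 mm to -x of the cover's origin and 34 mm above it. Pinch it along y, fingers just above the plate; clear room all round. Pressing it inward means towards +x of the cover.
- hook (a point): Front upper edge of the tab's hook, 42.5 mm below and 10 mm forward (-x) of the thumb's top, 1.5 mm under the ledge. The tab flexes only along x, 2.5 N per mm, up to 9 mm. With the cover against its stop the hook clears the ledge after 3.5 mm of flex (9 N); above 14 N it is being forced. Held in, 12 mm of lift brings the hook past the ledge; then the push may be let off.
- tray: White draining tray, a fixed flat slab 190 x 190 x 10 mm. Origin at the centre of its underside, z up; its flat top is 10 mm above the origin.
- soap: Yellowish soap bar 42 x 72 x 14 mm lying in the blue box under the cover. Origin at the centre of its underside. Stays in the box.
- katori_a: Small steel bowl, 90 mm across, 36 mm high, loose; origin at the centre of its underside. Leave alone.
- katori_b: A second steel bowl like the first. Leave alone.
- mug: Teal plastic mug, 80 mm across, 85 mm high, handle at its +y; origin at the centre of its underside. Leave alone.
- potlid: Stainless steel rice pot lid, 176 mm across, black knob to 42 mm high, lying on the tiles; origin at the centre of its underside. Leave alone.
- brush: Flat brush with a wooden handle lying along its x, loose; origin under its middle. Leave alone.
- bottle: Green bottle, 60 mm across, 170 mm high; origin at the centre of its underside. Leave alone.
- tub: Pink plastic tub, fixed, 300 mm across at its rim, 160 mm high, with a steel pot lid leaning inside it; origin at the centre of its underside. Not used.
There are look-alikes about, which are no part of the job. What is shaped like the cover but yellow is not meant.

How it is judged:
By the outcome, as a careful person would: the job done as asked, in the order asked, and still so for the second after the job is handed in, with the robot touching nothing.
It also fails if it takes over 61 s, if anything falls off the work surface, if the arm or the gripper's body presses on something with over 40 N, if the wrist force passes 120 N, or if a joint passes its speed limit or range.

## Working session

There is one attempt and no reset: what is moved stays moved. The work goes in short steps, each a Python script; the robot and the scene stay as the last script left them, time stands still between calls to the robot, and variables do not carry over. Pictures are saved under pics/ and viewed, and the job is handed in when it is done.

```bash
ls; mkdir -p pics; python3 - <<'E'
from workcell import *
import cv2
s=read_state();print(s)
for n in("side","top"):
    c=capture(n);cv2.imwrite(f"pics/{n}0.png",c["frame"]);print(n,c["mtx"],c["k1"],c["eye"],c["orientation"])
E
```

```text
pics
{'time_s': 0.0, 'qpos': array([ 1.14748785e+00,  2.07413833e-01,  1.54298651e+00,  4.36078103e-05,
        1.39349142e+00, -1.50500355e-01]), 'qd': array([ 0.0007482 , -0.00050693, -0.00014094, -0.00049921,  0.00102707,
        0.00178946]), 'joint_efforts': array([-5.18937977e-04, -3.83035648e+01, -2.91592294e+01, -4.87784855e-04,
        1.07487343e-02,  7.81015359e-06]), 'tcp_pos': array([154.67718332, 553.18053246, 302.71363151]), 'eef_rot': array([ 7.96693965e-01,  6.04381836e-01, -1.01991737e-03,  5.30759514e-04]), 'contact_force': array([-0.03169471, -0.1847753 , -0.46877168]), 'ft_torque': array([-0.01061817,  0.03802641,  0.02213344]), 'width': 0.9965488676769297}
side [[507.3587294    0.         318.86215895]
 [  0.         507.3587294  196.72405956]
 [  0.           0.           1.        ]] -0.10587783128756142 [-233.97061346 -808.25199213 1258.5480112 ] [ 0.34422444 -0.14309993 -0.35954378  0.85542984]
top [[457.43483745   0.         319.06258393]
 [  0.         457.43483745 201.2507752 ]
 [  0.           0.           1.        ]] -0.06116344343842581 [ 273.05108033  -30.08430893 1788.47118139] [ 0.06023874 -0.05454679 -0.69612321  0.71330809]
```

View pics/side0.png

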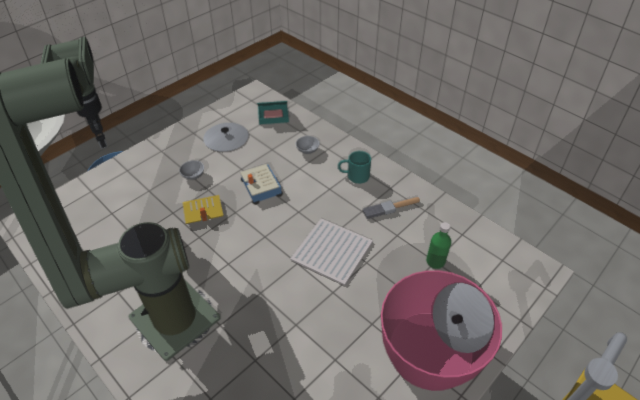

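View pics/top0.png

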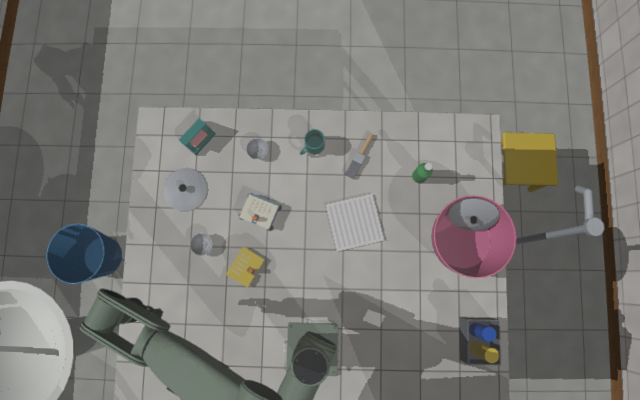

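Candidates: the cream cover on the blue box is at top (261,211) / side (262,182). The yellow look-alike is at top (246,267) / side (203,210). A teal open box is at top (197,136). The cream one on blue fits; I'll confirm it in a crop.

```bash
cat > h.py <<'E'
import numpy as np, cv2
from scipy.spatial.transform import Rotation as R
def ray(c,uv):
    p=cv2.undistortPoints(np.array([[uv]],float),c["mtx"],np.array([c["k1"],0,0,0],float))[0,0]
    # model: slopes*(1+k1 r^2) -> same as OpenCV
    d=R.from_quat(c["orientation"]).apply([p[0],-p[1],-1.0])
    return np.array(c["eye"],float),d/np.linalg.norm(d)
def onz(c,uv,z):
    e,d=ray(c,uv);return e+d*(z-e[2])/d[2]
def proj(c,P):
    q=R.from_quat(c["orientation"]).inv().apply(np.atleast_2d(P)-c["eye"])
    s=np.stack([q[:,0]/-q[:,2],-q[:,1]/-q[:,2]],1);s=s*(1+c["k1"]*(s**2).sum(1,keepdims=True))
    return s@np.diag([c["mtx"][0,0],c["mtx"][1,1]])+c["mtx"][:2,2]
def tri(c1,u1,c2,u2):
    e1,d1=ray(c1,u1);e2,d2=ray(c2,u2)
    t=np.linalg.lstsq(np.stack([d1,-d2],1),e2-e1,rcond=None)[0]
    a=e1+t[0]*d1;b=e2+t[1]*d2
    return (a+b)/2,np.linalg.norm(a-b)
E
python3 - <<'E'
import cv2,numpy as np
a=cv2.imread("pics/side0.png")[150:215,225:300];b=cv2.imread("pics/top0.png")[180:245,225:300]
f=lambda x:cv2.resize(x,None,fx=5.2,fy=5.2,interpolation=cv2.INTER_CUBIC)
cv2.imwrite("pics/crop1.png",np.hstack([f(a),f(b)]))
E
```

```text
(no output)
```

View pics/crop1.png

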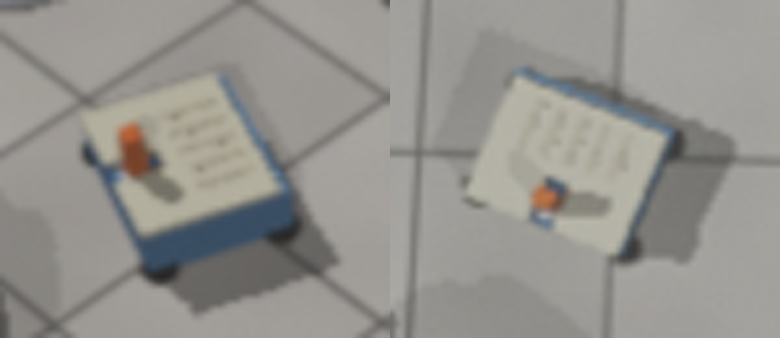

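The crop confirms it: cream plate on the blue box, with the orange thumb standing at the side nearest the robot. Next I'll measure it.

```bash
cat > meas.py <<'E'
from h import *
def up(f,x0,y0,x1,y1,k=6): return cv2.resize(f[y0:y1,x0:x1],None,fx=k,fy=k,interpolation=cv2.INTER_CUBIC)
def big(m):
    n,l,s,c=cv2.connectedComponentsWithStats(m.astype(np.uint8));i=1+np.argmax(s[1:,4]);return (l==i).astype(np.uint8)
def quad(m):
    """fit 4 lines to the hull of mask"""
    cn=max(cv2.findContours(m,cv2.RETR_EXTERNAL,cv2.CHAIN_APPROX_NONE)[0],key=cv2.contourArea)
    h=cv2.convexHull(cn)
    for e in np.linspace(.01,.15,60):
        q=cv2.approxPolyDP(h,e*cv2.arcLength(h,True),True)
        if len(q)==4:break
    q=q[:,0].astype(float);P=cn[:,0].astype(float);L=[]
    for i in range(4):
        a,b=q[i],q[(i+1)%4];d=(b-a);n=np.linalg.norm(d);d/=n
        t=(P-a)@d;o=(P-a)@np.array([-d[1],d[0]])
        s=P[(t>.12*n)&(t<.88*n)&(abs(o)<9)]
        v=cv2.fitLine(s.astype(np.float32),cv2.DIST_HUBER,0,.01,.01).ravel();L.append(v)
    C=[]
    for i in range(4):
        u,v=L[i-1],L[i]
        t=np.linalg.solve(np.stack([u[:2],-v[:2]],1).astype(float),(v[2:]-u[2:]).astype(float))
        C.append(u[2:]+t[0]*u[:2])
    return np.array(C,float)
E
python3 - <<'E'
from meas import *
from workcell import capture
rois=dict(side=(225,150,300,215),top=(225,180,300,245))
trois=dict(side=(285,210,380,290),top=(318,185,395,260))
vis=[]
for n in("side","top"):
    c=capture(n);x0,y0,x1,y1=rois[n];k=6
    u=up(c["frame"],*rois[n]);hsv=cv2.cvtColor(u,cv2.COLOR_BGR2HSV)
    h,s,v=[hsv[...,i].astype(int) for i in range(3)]
    cream=big((h>15)&(h<40)&(s>25)&(v>140)); cream=big(cv2.morphologyEx(cream,cv2.MORPH_OPEN,np.ones((5,5))))
    cream=cv2.morphologyEx(cream,cv2.MORPH_CLOSE,np.ones((45,45)))
    org=big(((h<15)|(h>172))&(s>120)&(v>80))
    q=quad(cream);f=lambda p:(np.asarray(p)+.5)/k-.5+[x0,y0]
    pc=f(q)
    print(n,"cream quad px",pc.round(1).tolist())
    for z in(39,44): print(" z",z,[onz(c,p,z)[:2].round(1).tolist() for p in pc],)
    W=np.array([onz(c,p,39)[:2] for p in pc]);print(" sides",np.linalg.norm(W-np.roll(W,-1,0),axis=1).round(1),"cen",W.mean(0).round(1))
    ys,xs=np.nonzero(org);print(" orange cen",f([xs.mean(),ys.mean()]).round(2), "bbox",f([xs.min(),ys.min()]).round(1),f([xs.max(),ys.max()]).round(1))
    o=u.copy();o[cv2.morphologyEx(cream,cv2.MORPH_GRADIENT,np.ones((2,2)))>0]=(0,0,255);o[cv2.morphologyEx(org,cv2.MORPH_GRADIENT,np.ones((2,2)))>0]=(0,255,0)
    for p in q:cv2.circle(o,tuple(int(t) for t in p),3,(255,0,0),-1)
    cv2.imwrite(f"pics/m_{n}.png",o)
    # tray
    x0,y0,x1,y1=trois[n];u=up(c["frame"],*trois[n]);g=cv2.GaussianBlur(u,(0,0),6).min(2)
    t,m=cv2.threshold(g,0,1,cv2.THRESH_OTSU);m=big(m);q=quad(cv2.morphologyEx(m,cv2.MORPH_CLOSE,np.ones((31,31))));pc=f(q)
    W=np.array([onz(c,p,10)[:2] for p in pc]);print(" tray",W.round(1).tolist(),np.linalg.norm(W-np.roll(W,-1,0),axis=1).round(1),"cen",W.mean(0).round(1))
    for p in q:cv2.circle(u,tuple(int(t) for t in p),3,(0,0,255),-1)
    cv2.imwrite(f"pics/t_{n}.png",u)
a=[cv2.imread(f"pics/{x}.png") for x in("m_side","m_top","t_side","t_top")]
a=[cv2.resize(i,(390,295)) for i in a];cv2.imwrite("pics/m1.png",np.vstack([np.hstack(a[:2]),np.hstack(a[2:])]))
E
```

```text
side cream quad px [[265.0, 164.2], [277.5, 186.1], [252.5, 194.2], [240.6, 171.9]]
 z 39 [[578.2, 261.6], [535.1, 148.3], [450.3, 180.0], [492.1, 293.4]]
 z 44 [[574.8, 257.2], [531.9, 144.4], [447.5, 175.9], [489.1, 288.9]]
 sides [121.2  90.5 120.8  91.8] cen [513.9 220.8]
 orange cen [250.22 178.42] bbox [247.8 173.8] [252.8 183.1]Traceback (most recent call last):
  File "<stdin>", line 24, in <module>
  File "meas.py", line 17, in quad
    v=cv2.fitLine(s.astype(np.float32),cv2.DIST_HUBER,0,.01,.01).ravel();L.append(v)
      ~~~~~~~~~~~^^^^^^^^^^^^^^^^^^^^^^^^^^^^^^^^^^^^^^^^^^^^^^^
cv2.error: OpenCV(4.12.0) /io/opencv/modules/imgproc/src/linefit.cpp:50: error: (-215:Assertion failed) count > 0 in function 'fitLine2D_wods'
```

```bash
python3 - <<'E'
from meas import *
f=cv2.imread("pics/top0.png");s=cv2.imread("pics/side0.png")
H=cv2.cvtColor(f,cv2.COLOR_BGR2HSV);S=cv2.cvtColor(s,cv2.COLOR_BGR2HSV)
for p in[(265,205),(256,199),(270,217),(252,215),(285,200),(240,200),(355,220),(340,240),(320,240)]:print(p,H[p[1],p[0]])
for p in[(265,175),(258,190),(270,185),(330,250),(300,230)]:print("s",p,S[p[1],p[0]])
E
```

```text
(265, 205) [ 26  23 175]
(256, 199) [ 28  18 180]
(270, 217) [ 28  18 180]
(252, 215) [ 22  27 167]
(285, 200) [ 24   8 164]
(240, 200) [ 23   7 143]
(355, 220) [120   1 172]
(340, 240) [  0   4 180]
(320, 240) [ 20   9 162]
s (265, 175) [ 26  29 176]
s (258, 190) [ 26  29 177]
s (270, 185) [ 24  30 178]
s (330, 250) [108   8 158]
s (300, 230) [ 15  13 156]
```

```bash
cat > m.py <<'E'
from meas import *
from workcell import capture
rois=dict(side=(225,150,300,215),top=(225,180,300,245))
trois=dict(side=(285,210,380,290),top=(318,185,395,260))
k=6;C={};Q={};O={}
for n in("side","top"):
    c=C[n]=capture(n);x0,y0,x1,y1=rois[n]
    f=lambda p:(np.asarray(p)+.5)/k-.5+[x0,y0]
    u=up(c["frame"],*rois[n]);g=cv2.GaussianBlur(u,(0,0),3).astype(int);rb=g[...,2]-g[...,0];v=g.max(2)
    cream=big((rb>(14 if n=="side" else 11))&(v>100)&(rb<250))
    cream=cv2.morphologyEx(cream,cv2.MORPH_OPEN,np.ones((9,9)))
    cream=cv2.morphologyEx(cv2.copyMakeBorder(big(cream),40,40,40,40,cv2.BORDER_CONSTANT),cv2.MORPH_CLOSE,np.ones((35,35)))[40:-40,40:-40]
    h,s,v=cv2.split(cv2.cvtColor(u,cv2.COLOR_BGR2HSV).astype(int) if 0 else cv2.cvtColor(u,cv2.COLOR_BGR2HSV))
    org=big(((h<15)|(h>172))&(s>120)&(v>80))
    q=quad(cream);pc=f(q);Q[n]=pc
    print(n,"px",pc.round(1).tolist())
    W=np.array([onz(c,p,39)[:2] for p in pc]);print(W.round(1).tolist()," sides",np.linalg.norm(W-np.roll(W,-1,0),axis=1).round(1),"cen",W.mean(0).round(1))
    ys,xs=np.nonzero(org);O[n]=(f([xs.mean(),ys.mean()]),f([xs.min(),ys.min()]),f([xs.max(),ys.max()]));print(" orange",[t.round(1).tolist() for t in O[n]])
    o=u.copy()
    for m,cl in((cream,(0,0,255)),(org,(0,255,0))): o[cv2.morphologyEx(m,cv2.MORPH_GRADIENT,np.ones((2,2)))>0]=cl
    for p in q:cv2.circle(o,tuple(int(t) for t in p),3,(255,0,0),-1)
    x0,y0,x1,y1=trois[n];u=up(c["frame"],*trois[n]);g=cv2.GaussianBlur(u,(0,0),8).astype(int);rb=g[...,2]-g[...,0]
    m=big((rb<4)&(g.min(2)>130));m=cv2.morphologyEx(m,cv2.MORPH_OPEN,np.ones((15,15)));m=cv2.morphologyEx(big(m),cv2.MORPH_CLOSE,np.ones((31,31)));
    try:
        q=quad(m);pc=f(q);W=np.array([onz(c,p,10)[:2] for p in pc]);print(" tray",W.round(1).tolist(),np.linalg.norm(W-np.roll(W,-1,0),axis=1).round(1),"cen",W.mean(0).round(1))
        for p in q:cv2.circle(u,tuple(int(t) for t in p),3,(0,0,255),-1)
    except Exception as e:print("tray",e)
    u[cv2.morphologyEx(m,cv2.MORPH_GRADIENT,np.ones((2,2)))>0]=(0,255,0)
    cv2.imwrite(f"pics/m_{n}.png",o);cv2.imwrite(f"pics/t_{n}.png",u)
a=[cv2.imread(f"pics/{x}.png") for x in("m_side","m_top","t_side","t_top")]
a=[cv2.resize(i,(390,295)) for i in a];cv2.imwrite("pics/m1.png",np.vstack([np.hstack(a[:2]),np.hstack(a[2:])]))
for p in Q["side"]:
    r=[tri(C["side"],p,C["top"],t) for t in Q["top"]];b=min(r,key=lambda x:x[1] if abs(x[0][2])<120 else 1e9);print(b[0].round(1),round(b[1],1))
E
python3 m.py
```

```text
side px [[264.9, 164.1], [277.5, 186.0], [252.4, 194.1], [240.3, 171.6]]
[[578.3, 262.6], [535.4, 148.8], [450.8, 180.6], [492.4, 295.2]]  sides [121.6  90.4 121.9  91.9] cen [514.2 221.8]
 orange [[250.2, 178.4], [247.8, 173.8], [252.8, 183.1]]
 tray [[544.5, -46.1], [593.0, -216.1], [426.0, -259.5], [382.0, -90.1]] [176.8 172.5 175.  168.3] cen [ 486.4 -152.9]
top px [[248.5, 194.7], [276.7, 206.1], [267.3, 228.1], [239.2, 216.6]]
[[578.8, 263.1], [536.9, 151.3], [450.3, 184.1], [492.3, 295.0]]  sides [119.4  92.6 118.6  92.2] cen [514.6 223.4]
 orange [[254.4, 217.7], [252.4, 215.8], [256.8, 219.2]]
 tray [[599.2, -219.9], [421.0, -266.0], [374.1, -86.7], [551.7, -39.5]] [184.  185.3 183.7 186.5] cen [ 486.5 -153. ]
[578.9 263.2  38.2] 0.1
[537.5 151.6  35.5] 0.2
[451.6 183.8  35.8] 2.3
[492.2 294.9  39.3] 0.1
```

View pics/m1.png

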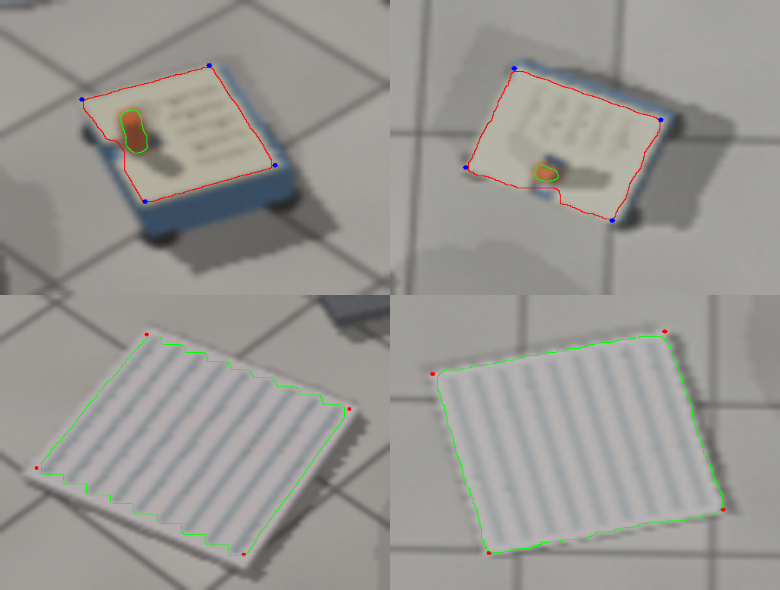

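```bash
python3 - <<'E'
from h import *
from workcell import capture,ik,read_state
T=capture("top");S=capture("side")
yaw=np.arctan2(-32.7,86.4);x=np.array([np.cos(yaw),np.sin(yaw),0]);y=np.array([-x[1],x[0],0]);print(yaw,np.degrees(yaw))
c=np.array([514.4,222.6,35]);th=c-30.5*x+[0,0,34];print("thumb from plate",th)
for n,C,o in(("top",T,(254.4,217.7)),("side",S,(250.2,178.4))):
    pts=[th+a*7*x+b*8*y+[0,0,z] for a in(-1,1) for b in(-1,1) for z in(0,-29)]
    P=proj(C,pts);print(n,"pred px",P.min(0),P.max(0),"hull cen",np.array(cv2.minEnclosingCircle(P.astype(np.float32))[0]),"mid",proj(C,th-[0,0,12])[0], "obs",o)
    # raw orange weight centroid
    f=C["frame"];w=np.clip(f[...,2].astype(float)-f[...,0]-30,0,None);m=np.zeros_like(w);m[int(o[1])-8:int(o[1])+9,int(o[0])-8:int(o[0])+9]=1
    w*=m;ys,xs=np.indices(w.shape);u=((w*xs).sum()/w.sum(),(w*ys).sum()/w.sum());print(u,[onz(C,u,z).round(1) for z in(54,60,69)])
    H=cv2.moments(cv2.convexHull(P.astype(np.float32)));print("hull centroid",H["m10"]/H["m00"],H["m01"]/H["m00"])
for s in(1,-1):
    q=R.from_matrix(np.stack([s*y,np.cross([0,0,-1],s*y),[0,0,-1]],1)).as_quat()
    print(s,q,ik([th[0],th[1],119],q),ik([486-30,-153,119],q))
E
```

```text
-0.36181132984678777 -20.730262180236654
thumb from plate [485.87465528 233.39605061  69.        ]
top pred px [251.1387917 215.1529065] [257.51739818 221.03284688] hull cen [254.34213257 218.09288025] mid [254.25929218 218.03212956] obs (254.4, 217.7)
(np.float64(254.15446339017052), np.float64(217.62487462387162)) [array([487.8, 234.3,  54. ]), array([487.1, 233.4,  60. ]), array([485.9, 232. ,  69. ])]
hull centroid 254.3376037751546 218.09259583154648
side pred px [246.69458872 172.74535266] [252.96250228 183.00271481] hull cen [249.84275818 177.87402344] mid [249.76736723 177.35766999] obs (250.2, 178.4)
(np.float64(249.96193928409605), np.float64(177.58948799275035)) [array([487.4, 234.6,  54. ]), array([483.8, 229.4,  60. ]), array([478.4, 221.7,  69. ])]
hull centroid 249.84422875858886 177.86220469538767
1 [0.82279064 0.56834458 0.         0.        ] [ 2.87206724e-01  3.59042918e-01  1.77491615e+00 -4.44089210e-16
  1.00763359e+00 -9.21778273e-01] [-5.03912609e-01  2.55090257e-01  1.91798307e+00 -4.44089210e-16
  9.68519322e-01 -1.71289761e+00]
-1 [-0.56834458  0.82279064  0.          0.        ] [ 2.87206724e-01  3.59042918e-01  1.77491615e+00 -4.44089210e-16
  1.00763359e+00  2.21981438e+00] [-5.03912609e-01  2.55090257e-01  1.91798307e+00 -4.44089210e-16
  9.68519322e-01  1.42869505e+00]
```

```bash
cat >> h.py <<'E'
yaw=-0.3618
X=np.array([np.cos(yaw),np.sin(yaw),0]);Y=np.array([-X[1],X[0],0])
def quat(yaw):
    x=np.array([np.cos(yaw),np.sin(yaw),0]);y=np.array([-x[1],x[0],0])
    return R.from_matrix(np.stack([y,np.cross([0,0,-1],y),[0,0,-1]],1)).as_quat()
def st(tag=""):
    from workcell import read_state
    s=read_state();f=s["contact_force"];p=s["tcp_pos"]
    print(tag,"t%.2f"%s["time_s"],"pos",p.round(2),"cov(x,y)",(p@X).round(2),(p@Y).round(2),"F x,y,z",(f@X).round(2),(f@Y).round(2),f[2].round(2),"M",s["ft_torque"].round(3),"w%.3f"%s["width"]);return s
E
python3 - <<'E'
from h import *
from workcell import *
grip(0.5,40)
q=quat(yaw)
move_pose([486.3,233.2,200],q);st("above")
print(move_straight([486.3,233.2,121],velocity=80,until_force=5));st("down")
c=capture("side");d=capture("top");f=lambda x:cv2.resize(x,(390,338),interpolation=cv2.INTER_CUBIC)
cv2.imwrite("pics/down.png",np.hstack([f(c["frame"][140:205,225:300]),f(d["frame"][180:245,225:300])]))
E
```

```text
above t2.57 pos [486.13 234.07 200.33] cov(x,y) 371.8 390.98 F x,y,z 0.56 -0.91 -0.29 M [0.043 0.044 0.003] w0.496
False
down t3.71 pos [486.87 233.34 121.64] cov(x,y) 372.75 390.56 F x,y,z 0.25 -0.04 -0.88 M [ 0.024 -0.048  0.047] w0.504
```

View pics/down.png

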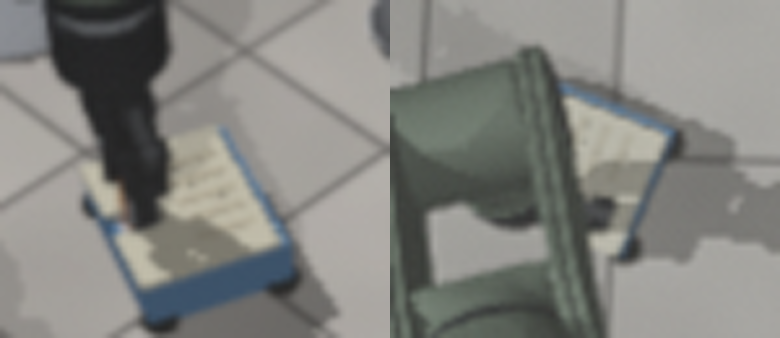

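The side view shows the fingers either side of the orange thumb (crop 122,200), just above the plate. I'll close in steps and watch the sideways force.

```bash
python3 - <<'E'
from h import *
from workcell import *
for o in(.3,.25,.22,.205):
    grip(o,20);st(o)
grip(0.0,25);pause(.2);st("shut")
E
```

```text
0.3 t4.12 pos [486.37 233.25 121.2 ] cov(x,y) 372.32 390.3 F x,y,z -0.1 -1.07 -0.3 M [-0.01  -0.012  0.013] w0.301
0.25 t4.34 pos [486.29 233.21 121.01] cov(x,y) 372.27 390.24 F x,y,z 0.44 -0.28 0.48 M [ 0.008 -0.017 -0.027] w0.249
0.22 t4.56 pos [486.28 233.21 120.97] cov(x,y) 372.25 390.23 F x,y,z 0.59 -0.43 -0.32 M [-0.042 -0.032  0.051] w0.219
0.205 t4.78 pos [486.27 233.15 120.96] cov(x,y) 372.26 390.18 F x,y,z 0.4 -0.14 -0.02 M [ 0.006 -0.028 -0.059] w0.202
shut t5.19 pos [486.33 233.2  121.05] cov(x,y) 372.3 390.24 F x,y,z 0.53 -0.83 1.6 M [-0.058  0.008  0.023] w0.179
```

```bash
python3 - <<'E'
from h import *
from workcell import *
grip(0.0,50)
def mean(n=6):
    F=[]
    for _ in range(n):
        pause(.02);F.append(read_state()["contact_force"])
    return np.mean(F,0)
p0=np.array([486.3,233.2,121.0]);f0=mean();print(f0@X,f0@Y,f0[2])
d=0
while d<11:
    d+=0.8 ; move_straight(p0+d*X,velocity=15);f=mean()-f0;s=read_state();m=s["tcp_pos"]
    print(round(d,1),"act",((m-p0)@X).round(2),"F",(f@X).round(2),(f@Y).round(2),f[2].round(2))
    if -(f@X)>9.6: break
st("end");open("d.txt","w").write(str(d))
E
```

```text
-0.29812685041339176 -0.44148955601928297 1.840741882648911
0.8 act 0.82 F -0.36 -0.64 0.71
1.6 act 1.66 F -0.78 -0.23 1.16
2.4 act 2.47 F -0.68 -0.24 2.59
3.2 act 3.3 F -0.85 -0.73 2.46
4.0 act 4.06 F -0.87 -0.45 2.88
4.8 act 4.84 F -1.01 -0.18 3.31
5.6 act 5.62 F -1.11 0.07 3.03
6.4 act 6.1 F -1.78 -0.01 4.14
7.2 act 6.57 F -2.88 -0.61 4.77
8.0 act 7.06 F -4.23 -0.2 5.98
8.8 act 7.55 F -4.85 -0.37 6.58
9.6 act 8.03 F -5.72 -0.19 7.59
10.4 act 8.49 F -6.26 -0.57 8.24
11.2 act 8.99 F -7.56 -0.34 8.82
end t10.41 pos [494.71 230.02 121.07] cov(x,y) 381.27 390.23 F x,y,z -7.62 -0.71 10.75 M [0.319 1.131 0.095] w0.170
```

```bash
cat >> h.py <<'E'
p0=np.array([486.3,233.2,121.0])
def mean(n=6):
    from workcell import pause,read_state
    F=[];P=[]
    for _ in range(n):
        pause(.02);s=read_state();F.append(s["contact_force"]);P.append(s["tcp_pos"])
    f=np.mean(F,0);p=np.mean(P,0);return np.array([f@X,f@Y,f[2]]),np.array([(p-p0)@X,(p-p0)@Y,p[2]]),s
def go(d,z,v=15,tag=""):
    from workcell import move_straight
    move_straight(p0+d*X+[0,0,z-p0[2]],velocity=v);f,p,s=mean()
    print(tag,"d%.1f z%.1f"%(d,z),"F",f.round(2),"act",p.round(2),"M",s["ft_torque"].round(2),"w%.3f t%.2f"%(s["width"],s["time_s"]));return f,p
E
python3 - <<'E'
from h import *
d=11.2
for z in(121.4,121.8):
    f,p=go(d,z)
    if f[2]<2:break
while d<13.6 and f[0]>-10.3 and p[0]<10.2:
    d+=.6;f,p=go(d,z)
E
```

```text
d11.2 z121.4 F [-7.83 -0.37  8.84] act [ 8.830e+00 -4.000e-02  1.211e+02] M [0.4  1.07 0.08] w0.174 t10.76
 d11.2 z121.8 F [-7.32  0.36  6.59] act [ 8.7100e+00 -6.0000e-02  1.2115e+02] M [0.49 0.97 0.08] w0.173 t11.11
 d11.8 z121.8 F [-7.9   0.17  7.3 ] act [ 9.0700e+00 -6.0000e-02  1.2115e+02] M [0.54 1.09 0.15] w0.172 t11.46
 d12.4 z121.8 F [-8.49  0.24  8.21] act [ 9.4200e+00 -6.0000e-02  1.2115e+02] M [0.51 1.14 0.09] w0.168 t11.81
 d13.0 z121.8 F [-9.63  0.4   8.48] act [ 9.7700e+00 -5.0000e-02  1.2115e+02] M [0.62 1.28 0.1 ] w0.176 t12.16
 d13.6 z121.8 F [-10.07   0.12   9.17] act [ 1.0120e+01 -4.0000e-02  1.2115e+02] M [0.58 1.44 0.11] w0.175 t12.51
 d14.2 z121.8 F [-10.78   0.59  10.3 ] act [ 1.0460e+01 -4.0000e-02  1.2115e+02] M [0.66 1.51 0.11] w0.176 t12.86
```

```bash
python3 - <<'E'
from h import *
d=14.2;z=121.8
for i in range(8):
    z+=.6;f,p=go(d,z)
    if f[2]<-6 or f[0]<-12.8 or f[0]>-9.2:break
E
```

```text
d14.2 z122.4 F [-10.26   1.58   6.97] act [ 1.0250e+01 -8.0000e-02  1.2122e+02] M [0.78 1.34 0.11] w0.176 t13.21
 d14.2 z123.0 F [-9.83  1.98  4.85] act [ 10.11  -0.13 121.38] M [0.88 1.24 0.15] w0.172 t13.56
 d14.2 z123.6 F [-9.2   2.59  3.51] act [ 10.03  -0.2  121.68] M [0.97 1.24 0.16] w0.172 t13.91
 d14.2 z124.2 F [-8.53  2.36  1.95] act [  9.95  -0.32 122.01] M [0.92 1.22 0.11] w0.173 t14.26
```

```bash
sed -i 's/def go(d,z,v=15,tag="")/def go(d,z,v=15,tag="",y=0)/; s/p0+d\*X+\[0,0,z-p0\[2\]\]/p0+d*X+y*Y+[0,0,z-p0[2]]/' h.py; python3 - <<'E'
from h import *
from workcell import *
r=R.from_quat(quat(yaw));print("tilt world deg",np.degrees((R.from_quat(read_state()["eef_rot"])*r.inv()).as_rotvec()))
d=14.2;z=124.2
f,p=go(d,z,y=.5)
while f[0]>-10.6 and d<18:
    d+=.6;f,p=go(d,z,y=.5)
print("tilt world deg",np.degrees((R.from_quat(read_state()["eef_rot"])*r.inv()).as_rotvec()))
E
```

```text
tilt world deg [ 0.10240589  0.55167531 -0.0067569 ]
 d14.2 z124.2 F [-8.67  1.02  2.21] act [  9.91  -0.21 121.91] M [0.76 1.3  0.11] w0.173 t14.61
 d14.8 z124.2 F [-9.83  1.14  3.24] act [ 10.27  -0.2  121.89] M [0.82 1.36 0.08] w0.175 t14.96
 d15.4 z124.2 F [-10.22   1.43   3.07] act [ 10.61  -0.2  121.88] M [0.91 1.45 0.13] w0.171 t15.31
 d16.0 z124.2 F [-10.92   1.3    3.77] act [ 10.95  -0.2  121.86] M [0.94 1.57 0.12] w0.172 t15.66
tilt world deg [ 0.07838446  0.68268844 -0.00383682]
```

```bash
python3 - <<'E'
from h import *
from workcell import *
d=16.0;z=124.2;y=.5
for i in range(20):
    z+=.8
    f,p=go(d,z,y=y)
    if f[0]>-10: d+=.6
    if f[0]<-12: d-=.6
    if f[1]>1.2: y+=.25
    if f[1]<-1.2: y-=.25
    if f[2]<-6 or f[0]<-13 or f[0]>-8.9:break
    if p[2]>126: break
print(d,z,y)
E
```

```text
d16.0 z125.0 F [-10.18   1.81   2.22] act [ 10.86  -0.26 122.33] M [0.93 1.55 0.17] w0.175 t16.01
 d16.0 z125.8 F [-9.44  1.49  0.46] act [ 10.74  -0.25 122.75] M [1.   1.58 0.14] w0.171 t16.36
 d16.6 z126.6 F [-9.55  0.84  0.39] act [ 11.21  -0.26 123.33] M [0.9  1.58 0.07] w0.174 t16.71
 d17.2 z127.4 F [-9.7   0.93  0.04] act [ 11.68  -0.36 124.02] M [ 0.85  1.62 -0.04] w0.175 t17.06
 d17.8 z128.2 F [-9.45  0.5   0.55] act [ 12.56  -0.33 124.99] M [0.73 1.6  0.14] w0.169 t17.41
 d18.4 z129.0 F [-8.57  0.25  0.5 ] act [ 13.47  -0.33 125.89] M [0.72 1.44 0.05] w0.174 t17.76
19.000000000000007 129.0 1.0
```

```bash
python3 - <<'E'
from h import *
from workcell import *
c=capture("side");cv2.imwrite("pics/l1.png",cv2.resize(c["frame"][140:210,225:310],None,fx=8,fy=8,interpolation=cv2.INTER_CUBIC))
st()
E
```

```text
t17.81 pos [498.78 228.11 125.89] cov(x,y) 385.75 389.89 F x,y,z -7.93 1.1 0.19 M [0.687 1.487 0.083] w0.171
```

View pics/l1.png

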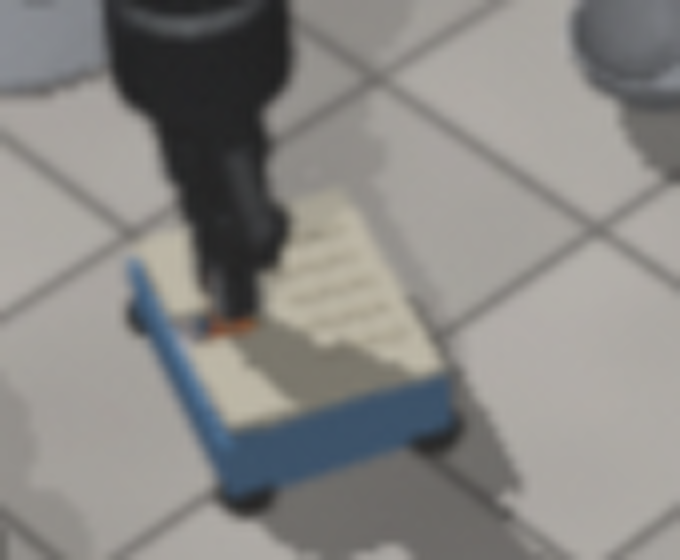

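```bash
python3 - <<'E'
from h import *
from workcell import capture
c=capture("side")
cov=np.array([514.4,222.6,35])
def corners(dx,pitch,piv):
    # pitch: front up about rear skirt bottom edge (x=+49,z=-16) in cover frame
    out=[]
    for a,b in((-49,-62),(49,-62),(49,62),(-49,62)):
        v=np.array([a-piv[0],4-piv[1]]);r=np.array([v[0]*np.cos(pitch)+v[1]*np.sin(pitch),-v[0]*np.sin(pitch)+v[1]*np.cos(pitch)])+piv
        out.append(cov+(r[0]+dx)*X+b*Y+[0,0,r[1]])
    return proj(c,out)
b=corners(0,0,(49,-16));print("seated",b.round(1).tolist())
for nm,dx,pi in(("slid",5.7,0),("pitch.05",5.7,.05),("pitch.08",5.7,.08),("slid+8",8,0)):print(nm,(corners(dx,pi,np.array([49,-16]))-b).round(1).tolist())
print("lift5",(proj(c,cov+5.7*X-49*X-62*Y+[0,0,9])-b[0]).round(1))
print("obs FR-y",[2.0,-.35],"RR-y",[3.1,.9],"RR+y",[3.2,-.35])
from meas import *
u=up(c["frame"],225,150,300,215);g=cv2.GaussianBlur(u,(0,0),3).astype(int);rb=g[...,2]-g[...,0]
m=big((rb>11)&(g.max(2)>80));m=cv2.morphologyEx(m,cv2.MORPH_CLOSE,np.ones((35,35)))
try: q=quad(m);print(((q+.5)/6-.5+[225,150]).round(1).tolist())
except Exception as e: print(e)
E
```

```text
seated [[251.2, 194.5], [278.4, 185.8], [265.6, 163.4], [239.4, 171.5]]
slid [[1.6, -0.5], [1.6, -0.5], [1.5, -0.5], [1.5, -0.5]]
pitch.05 [[1.8, -1.6], [1.8, -0.6], [1.8, -0.5], [1.7, -1.6]]
pitch.08 [[1.9, -2.3], [2.0, -0.6], [1.9, -0.6], [1.8, -2.2]]
slid+8 [[2.2, -0.7], [2.2, -0.7], [2.1, -0.6], [2.2, -0.7]]
lift5 [[ 1.5 -1.6]]
obs FR-y [2.0, -0.35] RR-y [3.1, 0.9] RR+y [3.2, -0.35]
[[267.8, 162.8], [280.0, 184.3], [253.8, 193.0], [241.5, 169.2]]
```

```bash
python3 - <<'E'
from h import *
from workcell import *
d=19.0;z=129.0;y=1.0
for i in range(12):
    z+=.9
    f,p=go(d,z,y=y)
    if f[0]>-9.6: d+=.6
    if f[0]<-11.5: d-=.6
    if f[2]<-5 or f[0]<-13 or f[0]>-7.5 or p[0]>17:break
    if p[2]>134.5: break
print(d,z,y,"tilt",np.degrees((R.from_quat(read_state()["eef_rot"])*R.from_quat(quat(yaw)).inv()).as_rotvec()))
E
```

```text
d19.0 z129.9 F [-8.26 -0.03 -0.03] act [ 14.4   -0.33 126.86] M [0.61 1.31 0.02] w0.174 t18.21
 d19.6 z130.8 F [-7.4   0.17 -0.43] act [ 14.97  -0.37 127.65] M [0.59 1.35 0.02] w0.169 t18.56
20.200000000000003 130.8 1.0 tilt [-0.00222959  0.68685063 -0.01056163]
```

```bash
python3 - <<'E'
from h import *
from workcell import *
from meas import *
c=capture("side");d=capture("top")
f=lambda x:cv2.resize(x,(390,338),interpolation=cv2.INTER_CUBIC)
cv2.imwrite("pics/l2.png",np.hstack([f(c["frame"][145:210,230:305]),f(d["frame"][180:245,225:300])]))
for thr in(11,14):
    u=up(c["frame"],225,150,300,215);g=cv2.GaussianBlur(u,(0,0),3).astype(int);rb=g[...,2]-g[...,0]
    m=big((rb>thr)&(g.max(2)>80));m=cv2.morphologyEx(m,cv2.MORPH_CLOSE,np.ones((35,35)))
    q=quad(m);print(((q+.5)/6-.5+[225,150]).round(1).tolist())
E
```

```text
[[267.9, 162.9], [279.9, 184.2], [253.8, 192.9], [241.6, 168.8]]
[[267.7, 163.5], [279.3, 184.0], [253.9, 192.7], [242.0, 169.1]]
```

View pics/l2.png

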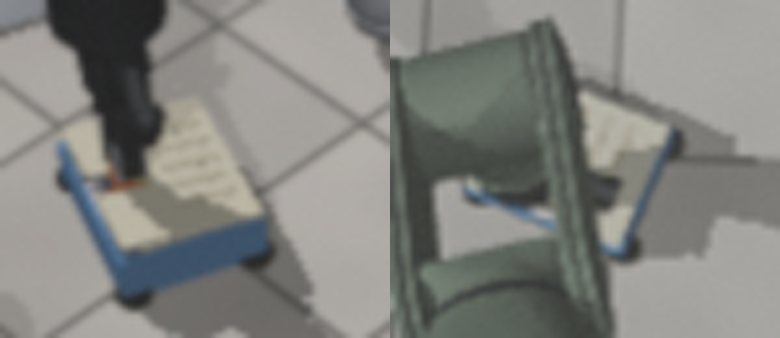

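```bash
python3 - <<'E'
from h import *
from workcell import *
grip(0,90)
d=20.2;z=130.8;y=1.0
f,p=go(d,z,y=y)
while f[0]>-9.6 and d<26:
    d+=.7;f,p=go(d,z,y=y)
print(d)
E
```

```text
d20.2 z130.8 F [-9.49 -0.14  0.8 ] act [ 15.1   -0.36 127.68] M [0.74 1.53 0.03] w0.162 t19.23
 d20.9 z130.8 F [-10.16   0.23   1.85] act [ 15.44  -0.35 127.66] M [0.75 1.69 0.02] w0.159 t19.57
20.9
```

```bash
python3 - <<'E'
from h import *
from workcell import *
d=20.9;z=130.8;y=1.0
for i in range(14):
    z+=.9;d+=.35
    f,p=go(d,z,y=y,v=20)
    if f[0]>-9.8: d+=.4
    if f[0]<-11.2: d-=.5
    if f[2]<-6 or f[0]<-13 or f[0]>-8 or p[0]>21:break
    if p[2]>133.8: break
print(d,z,y)
c=capture("side");cv2.imwrite("pics/l3.png",cv2.resize(c["frame"][140:210,225:310],None,fx=8,fy=8,interpolation=cv2.INTER_CUBIC))
E
```

```text
d21.2 z131.7 F [-10.5    0.9    0.16] act [ 15.52  -0.41 128.16] M [0.91 1.68 0.1 ] w0.162 t19.93
 d21.6 z132.6 F [-9.83  1.37 -1.56] act [ 15.63  -0.51 128.74] M [0.94 1.75 0.01] w0.160 t20.27
 d22.0 z133.5 F [-9.86  1.08 -1.39] act [ 15.81  -0.66 129.45] M [0.92 1.82 0.09] w0.163 t20.62
 d22.3 z134.4 F [-9.75  0.77 -1.74] act [ 16.01  -0.81 130.21] M [0.88 1.88 0.04] w0.164 t20.98
 d23.1 z135.3 F [-10.51   0.57  -1.74] act [ 16.43  -0.92 130.93] M [0.83 1.95 0.12] w0.154 t21.32
 d23.4 z136.2 F [-10.76   0.43  -1.57] act [ 16.63  -1.02 131.72] M [0.82 2.06 0.08] w0.162 t21.68
 d23.8 z137.1 F [-11.19   0.49  -2.09] act [ 16.85  -1.08 132.54] M [0.82 2.03 0.02] w0.161 t22.02
 d24.1 z138.0 F [-10.65  -1.07  -0.07] act [ 17.65  -1.15 133.87] M [ 0.59  2.06 -0.04] w0.164 t22.38
24.10000000000001 138.00000000000006 1.0
```

View pics/l3.png

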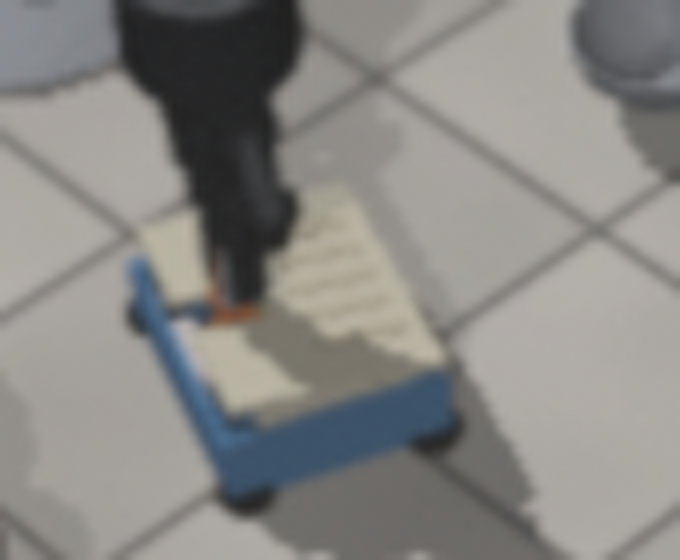

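```bash
python3 - <<'E'
from h import *
from workcell import *
d=24.1;z=138.0;y=1.5
for i in range(3):
    z+=1;d+=.3
    f,p=go(d,z,y=y,v=20)
    if f[2]<-6 or f[0]<-12.5 or f[0]>-7.5:break
print("let off")
if p[2]>136:
  for i in range(8):
    d-=1.2;z+=1
    f,p=go(d,z,y=y,v=25)
    if f[2]<-6 or f[0]>-1.5:break
print(d,z)
c=capture("side");cv2.imwrite("pics/l4.png",cv2.resize(c["frame"][140:210,225:310],None,fx=8,fy=8,interpolation=cv2.INTER_CUBIC))
E
```

```text
d24.4 z139.0 F [-10.51  -0.76  -0.7 ] act [ 17.77  -0.86 134.58] M [ 0.56  2.07 -0.16] w0.162 t22.77
 d24.7 z140.0 F [-10.63  -0.64  -1.61] act [ 17.97  -0.8  135.47] M [ 0.7   2.12 -0.05] w0.159 t23.12
 d25.0 z141.0 F [-11.06  -0.81  -1.55] act [ 18.18  -0.78 136.41] M [ 0.71  2.16 -0.14] w0.162 t23.48
let off
 d23.8 z142.0 F [-9.46 -0.69 -1.42] act [ 17.61  -0.68 137.7 ] M [ 0.63  1.96 -0.13] w0.161 t23.82
 d22.6 z143.0 F [-8.25 -0.61 -1.58] act [ 17.07  -0.51 139.03] M [ 0.52  1.68 -0.11] w0.157 t24.18
 d21.4 z144.0 F [-7.39 -0.73 -1.42] act [ 16.54  -0.32 140.38] M [ 0.51  1.43 -0.09] w0.160 t24.52
 d20.2 z145.0 F [ 0.07  0.02 -1.06] act [ 20.36   1.45 144.47] M [ 0.01  0.05 -0.03] w0.159 t24.88
20.200000000000006 145.0
```

View pics/l4.png

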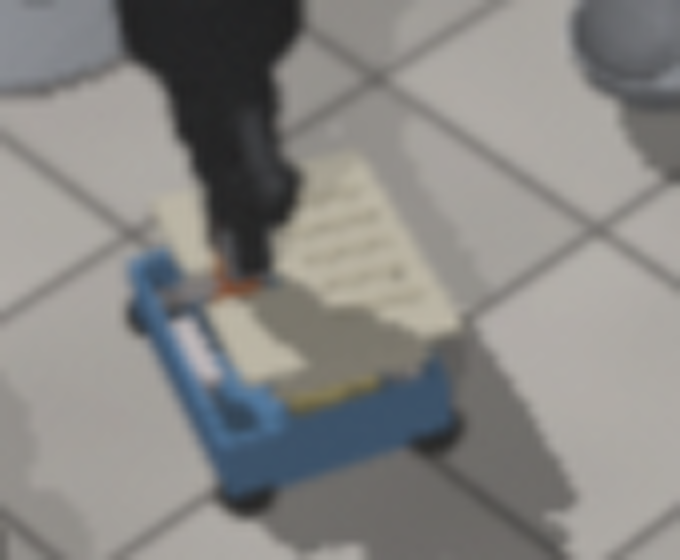

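The cover is free: force about 0, weight about 1 N, and the soap is still in the box. I'll lift clear and check how it hangs.

```bash
python3 - <<'E'
from h import *
from workcell import *
p=p0+20.2*X+1.5*Y
move_straight([p[0],p[1],240],velocity=90);s=st()
c=capture("side");d=capture("top");f=lambda x:cv2.resize(x,(390,390),interpolation=cv2.INTER_CUBIC)
cv2.imwrite("pics/l5.png",np.hstack([f(c["frame"][105:205,215:315]),f(d["frame"][165:245,225:305])]))
E
```

```text
t26.13 pos [505.2  227.29 239.09] cov(x,y) 392.05 391.39 F x,y,z -0.13 -0.27 -1.52 M [ 0.032 -0.007 -0.051] w0.160
```

View pics/l5.png

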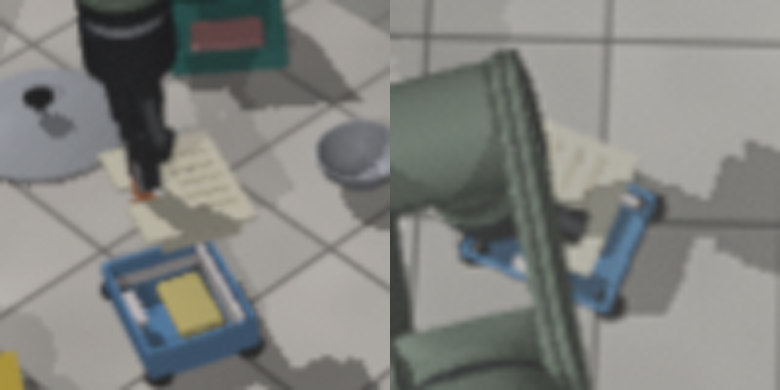

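```bash
python3 - <<'E'
from h import *
from workcell import *
from meas import *
c=capture("side");s=read_state();t=s["tcp_pos"];roi=(235,130,290,175)
u=up(c["frame"],*roi);g=cv2.GaussianBlur(u,(0,0),3).astype(int);rb=g[...,2]-g[...,0]
m=big((rb>13)&(g.max(2)>80));m=cv2.morphologyEx(m,cv2.MORPH_CLOSE,np.ones((35,35)))
q=quad(m);P=(q+.5)/6-.5+[roi[0],roi[1]];print(P.round(1).tolist())
for p in q:cv2.circle(u,tuple(int(v) for v in p),4,(0,0,255),-1)
cv2.imwrite("pics/l6.png",u)
for p in P:
    e,d=ray(c,p)
    for off in(-62,62):
        k=((t-e)@Y+off)/(d@Y);w=e+k*d;print(off,"along x",((w-t)@X).round(1),"z-tcp",(w[2]-t[2]).round(1),end=" | ")
    print()
E
```

```text
[[267.2, 138.0], [281.3, 160.6], [252.4, 167.5], [239.7, 144.7]]
-62 along x 36.1 z-tcp 17.0 | 62 along x 74.5 z-tcp -89.5 | 
-62 along x 76.7 z-tcp -92.4 | 62 along x 119.3 z-tcp -210.4 | 
-62 along x -22.4 z-tcp -84.3 | 62 along x 9.7 z-tcp -201.4 | 
-62 along x -52.5 z-tcp 22.0 | 62 along x -23.6 z-tcp -83.9 |
```

View pics/l6.png

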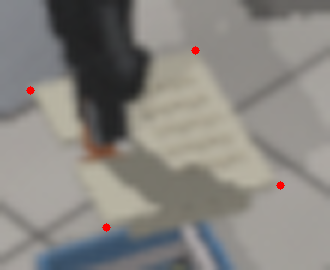

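```bash
python3 - <<'E'
from h import *
from workcell import *
yt=np.radians(14.9)
q=(R.from_rotvec([0,0,yt-yaw])*R.from_rotvec(-.07*Y)*R.from_quat(quat(yaw))).as_quat()
X2=np.array([np.cos(yt),np.sin(yt),0]);t=np.array([486.5,-153,0])-32.3*X2
print(ik([t[0],t[1],200],q),ik([t[0],t[1],115],q))
move_pose([t[0],t[1],200],q);pause(.3);st()
move_straight([t[0],t[1],150],velocity=60);pause(.3);s=st()
c=capture("side");d=capture("top");f=lambda x:cv2.resize(x,(390,390),interpolation=cv2.INTER_CUBIC)
cv2.imwrite("pics/p1.png",np.hstack([f(c["frame"][195:295,285:385]),f(d["frame"][175:265,310:400])]))
cv2.imwrite("pics/p1s.png",c["frame"])
E
```

```text
[-0.5458246   0.0998612   1.89811059  0.05677267  1.09576233 -2.40143808] [-0.5458246   0.24175046  1.94845998  0.06426432  0.90387212 -2.41523588]
 t28.04 pos [ 455.58 -160.77  200.06] cov(x,y) 482.99 10.89 F x,y,z -0.96 0.47 -0.36 M [-0.038  0.051  0.039] w0.165
 t29.32 pos [ 455.48 -161.4   150.33] cov(x,y) 483.12 10.26 F x,y,z -0.35 0.25 -0.19 M [-0.049  0.075 -0.039] w0.158
```

View pics/p1.png

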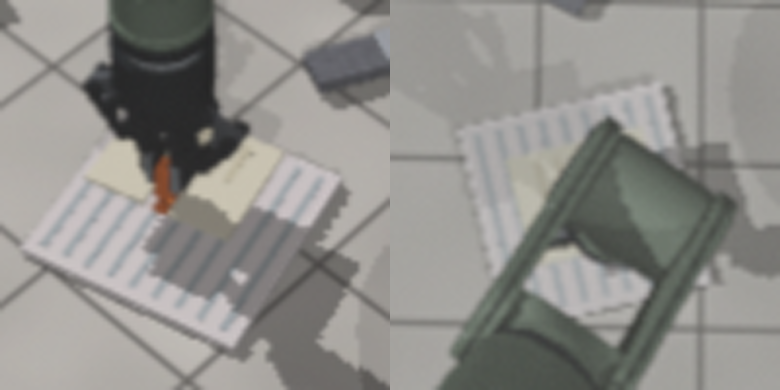

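```bash
python3 - <<'E'
from h import *
from workcell import *
s=read_state();yt=np.radians(14.9);X2=np.array([np.cos(yt),np.sin(yt),0]);t=np.array([486.5,-153,0])-32.3*X2
move_straight([t[0],t[1],121],velocity=50);pause(.1);st()
f0=mean()[0]
z=121
while z>110:
    z-=.8;move_straight([t[0],t[1],z],velocity=20);f,p,s=mean();print(round(z,1),"Fz",(f-f0)[2].round(2),(f-f0)[:2].round(2),"z",p[2].round(2))
    if (f-f0)[2]>3: break
c=capture("side");d=capture("top");f=lambda x:cv2.resize(x,(390,390),interpolation=cv2.INTER_CUBIC)
cv2.imwrite("pics/p2.png",np.hstack([f(c["frame"][195:295,285:385]),f(d["frame"][175:265,310:400])]))
E
```

```text
t30.26 pos [ 455.61 -161.5   121.32] cov(x,y) 483.28 10.22 F x,y,z 0.27 0.02 -1.04 M [-0.015  0.02   0.016] w0.160
120.2 Fz -0.11 [ 0.11 -0.17] z 120.26
119.4 Fz -0.4 [-0.06  0.07] z 119.35
118.6 Fz 0.02 [ 0.15 -0.07] z 118.55
117.8 Fz -0.24 [ 0.56 -0.4 ] z 117.77
117.0 Fz -0.55 [0.18 0.2 ] z 116.96
116.2 Fz -0.27 [ 0.5  -0.04] z 116.16
115.4 Fz -0.12 [0.59 0.07] z 115.36
114.6 Fz -0.39 [0.49 0.1 ] z 114.55
113.8 Fz -0.01 [ 0.39 -0.06] z 113.77
113.0 Fz 0.68 [ 0.26 -0.33] z 113.12
112.2 Fz 3.97 [-0.94 -0.25] z 112.52
```

View pics/p2.png

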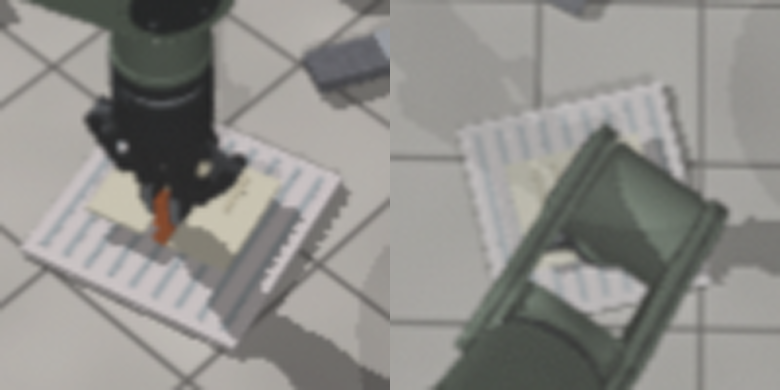

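```bash
python3 - <<'E'
from h import *
from workcell import *
p=read_state()["tcp_pos"]
grip(.25,20);st();grip(.5);st()
move_straight([455.3,-161.3,200],velocity=70);st()
move_j([0.9,-0.1,1.5,0,1.4,-1.0]);pause(.5);st()
c=capture("side");d=capture("top");f=lambda x:cv2.resize(x,(390,390),interpolation=cv2.INTER_CUBIC)
cv2.imwrite("pics/p3.png",np.hstack([f(c["frame"][195:295,285:385]),f(d["frame"][175:265,310:400])]))
cv2.imwrite("pics/p3s.png",c["frame"]);cv2.imwrite("pics/p3t.png",d["frame"])
from meas import *
for n,C,roi in(("side",c,(285,210,380,290)),("top",d,(318,185,395,260))):
    u=up(C["frame"],*roi);g=cv2.GaussianBlur(u,(0,0),3).astype(int);rb=g[...,2]-g[...,0]
    m=big((rb>12)&(g.max(2)>100));m=cv2.morphologyEx(m,cv2.MORPH_CLOSE,np.ones((35,35)))
    try:
        q=quad(m);P=(q+.5)/6-.5+[roi[0],roi[1]];W=np.array([onz(C,p,30)[:2] for p in P])
        print(n,P.round(1).tolist(),W.round(1).tolist(),np.linalg.norm(W-np.roll(W,-1,0),axis=1).round(1),W.mean(0).round(1))
        globals()[n]=P
    except Exception as e:print(n,e)
for p in side:
    b=min((tri(c,p,d,t) for t in top),key=lambda x:x[1] if abs(x[0][2]-30)<40 else 1e9);print(b[0].round(1),b[1].round(1))
E
```

```text
t34.55 pos [ 455.09 -161.18  111.89] cov(x,y) 482.68 10.34 F x,y,z -0.28 -0.19 -0.3 M [-0.105  0.041  0.006] w0.247
 t34.89 pos [ 455.24 -161.28  112.13] cov(x,y) 482.86 10.29 F x,y,z 0.93 0.25 -0.16 M [0.011 0.012 0.032] w0.501
 t36.30 pos [ 454.93 -161.08  199.38] cov(x,y) 482.5 10.37 F x,y,z 0.27 -0.21 -0.29 M [ 0.027  0.05  -0.025] w0.502
 t39.42 pos [270.98 480.03 498.27] cov(x,y) 83.53 544.86 F x,y,z 0.98 0.4 -0.41 M [-0.107  0.117  0.028] w0.501
side [[321.9, 226.6], [356.8, 241.3], [342.4, 263.6], [306.3, 247.9]] [[516.8, -80.3], [549.4, -199.3], [455.7, -225.0], [422.0, -106.0]] [123.4  97.1 123.7  98.2] [ 486.  -152.7]
top [[366.4, 206.0], [372.1, 227.4], [343.1, 236.4], [336.8, 213.2]] [[547.0, -196.6], [463.8, -219.6], [426.4, -108.3], [515.7, -82.4]] [ 86.4 117.5  93.  118.5] [ 488.2 -151.7]
[515.2 -82.2  32.9] 0.4
[ 548.6 -197.8   28.8] 3.4
[ 463.9 -220.    17.7] 3.0
[ 424.5 -106.9   29.3] 4.8
```

View pics/p3.png

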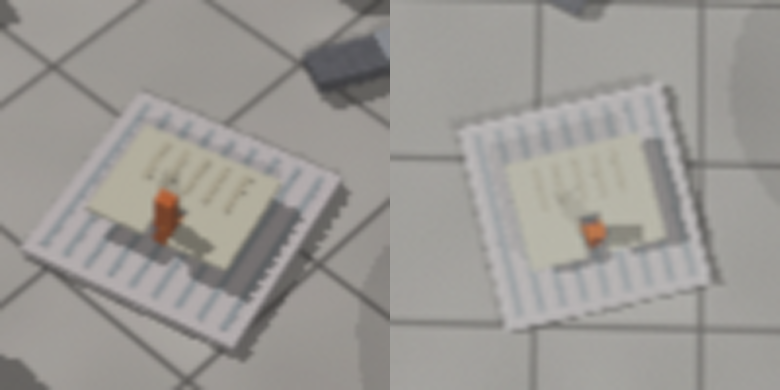

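View pics/p3s.png

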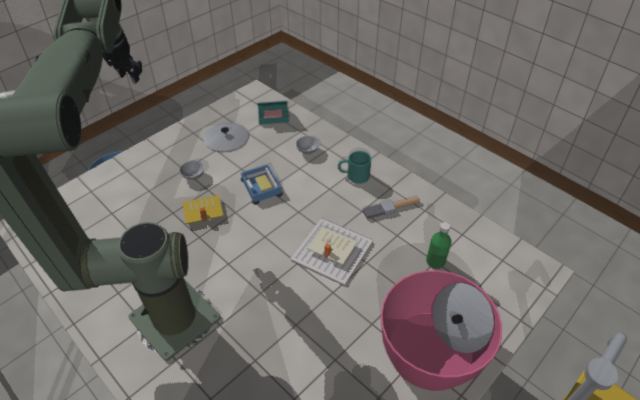

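View pics/p3t.png

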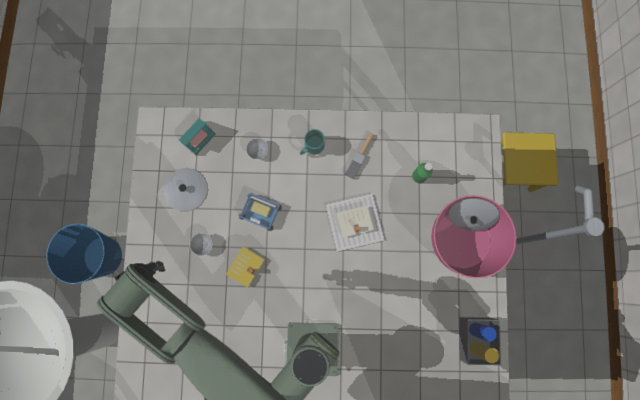

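The cover lies flat and right way up on the tray, centred at about (486–488, −152) against the tray's (486.5, −153). The sides measure 123.5 x 97.7 mm at z=30, as they should for a flat cover. The soap is in the box, the other things look unmoved, and the arm is clear. Handing in.

```bash
python3 -c "
from workcell import *
finish_job()"
```

```text
the job is handed in; nothing more can be done
```

The cream cover is off the blue box and lies flat, right way up, in the middle of the white tray, and I handed the job in at about 39.5 s. I pinched the orange thumb and slid the cover about 5.7 mm back to its stop. I then pressed the tab in to about 11 N and lifted it roughly 15 mm with the tab held in. After that I let off the push, carried the cover over and released it.

**Checks that held:**
- **Position:** the side view puts the cover's centre at (486.0, −152.7) mm and the top view at (488.2, −151.7). The tray's centre is (486.5, −153.0).
- **Flatness:** at the height of a flat-lying cover, the side view gives sides of 123.5 x 97.7 mm against the true 124 x 98.
- **Surroundings:** the soap is in the box, the other objects look unmoved, and the arm is well clear.

**Checks that failed or disagreed:**
- **Tilt while lifting:** the cover pitched about 4° front-up in the grip. I corrected this by tilting the tool before setting it down.
- **Push while lifting:** the measured push peaked at about 11.2 N and dipped to 7.4 N about 6.5 mm into the lift. That is below the 9 N needed to clear the catch, but the hook was already past the catching edge and the upward pull stayed small, so I pushed back to about 10 N before going on.
- **Letting off the push:** about 7 N was still on the tab when the cover came free of the box in one step and sprang about 4 mm.
- **Top view of the placed cover:** its outline came out poorly, with sides of 86–93 x 118 mm. One corner taken across both views gave z = 18 mm where 30 was expected. I put this down to shading in the colour mask and relied on the side view.

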